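# Offer up the amber cover to the gel viewer's hinge

### The job

Take the loose amber cover by its black rail out of its white stand, hold it upright over the small grey blue-light gel viewer, and lower it gently so that its two steel hinge knuckles go into the two gaps between the viewer's three knuckles and all the holes line up, ready for a colleague to push the brass hinge pin through. Finish while still holding the cover still like that in the gripper: upright, holes in line, its weight carried by you and not resting on the viewer; do not let go. Leave the other things on the bench alone.

Things in the scene. Friction and masses are not known exactly. Their poses are not given: they have to be found in the camera images.
- cover: loose amber see-through cover, 0.2 kg, alike from both sides: 6 mm panel 118 mm wide, black rail on top, 6 mm steel leaf below (underside at z = 18 mm) with two steel knuckles. Origin: on the knuckles' axis, midway. y along that axis, z up the panel, x through its thickness. Starts in the stand, z tipped 0.26 rad from upright to the stand's -x side
- cover_knuckle (a point): centre of the cover's knuckle at y = +27 mm on its hinge axis; the other is at -27 mm. Each is a tube 24 mm long, 20 mm outside, 10 mm bore. Axes as the cover's
- cover_rail (a point): middle of the cover's black grip rail (122 mm long in y, 12 mm thick in x, 30 mm high in z), 95 mm above the cover's origin along its z; rail spans z = 80 to 110 mm. Axes as the cover's. Pinch its 12 mm thickness
- stand: white stand fixed to the bench, 90x134 mm, 80 mm high; the cover leans in its channel: back rest on the -x side up to 50 mm up the panel, low lip on the +x side. Draw the cover out along its own z, at least 65 mm, before going sideways. Origin: centre of the underside; the cover's origin starts 32 mm above it
- viewer: grey blue-light gel viewer fixed to the bench, 110x170 mm, top at 40 mm with a blue window; dark hinge bar (top at 46 mm) along its +x edge carries three steel knuckles. Origin: centre of the underside; y along the hinge, z up
- viewer_hinge_line (a point): on the axis of the viewer's knuckles (20 mm outside, 10 mm bore), middle of the centre one; 66 mm above the bench; y along the axis, z up. Centre knuckle spans y = -12..12 mm, outer ones 42..62 mm each side: two 30 mm gaps, open above, 10 mm free under the cover's knuckles when in line. Fixed 6 mm brass pin parked in the +y outer knuckle, out to y = 106 mm, not in the gap
- tip_rack_1: dark blue pipette-tip rack, 122x85x66 mm, behind the work; bystander, leave alone. Origin: centre of its underside
- marker_1: black-capped white marker pen, 143 mm long, lying between the two work places; bystander, leave alone. Origin: centre of its underside
- timer: small white bench timer, 66x66x18 mm, at the right; bystander, leave alone. Origin: centre of its underside
- beaker: clear plastic beaker, 72 mm wide, 90 mm high; bystander, leave alone. Origin: centre of its underside
- tape_roll_1: roll of cream tape, 100 mm across, 19 mm high; bystander, leave alone. Origin: centre of its underside
- tube_rack_1: orange microtube rack, 110x73x49 mm, at the left; bystander, leave alone. Origin: centre of its underside
- far_bottle_1: reagent bottle with blue cap, 68 mm wide, 150 mm high; bystander, leave alone. Origin: centre of its underside
- notebook: dark blue notebook, 210x150x12 mm, at the far left; bystander, leave alone. Origin: centre of its underside
- petri_1: tan petri dish, 91 mm across, 14 mm high; bystander, leave alone. Origin: centre of its underside

How it is judged:
On the way:
1. the cover is held in the gripper, clear of its stand and upright (within 7 degrees) (contact force between the fingers and cover above 1 N and angle between cover's own z axis and vertical below 0.12 rad and distance of cover from where it was at the start of the episode above 0.03 m and contact force between cover and stand below 0.05 N), for 0.2 s.
At the end, for the whole second after the job is handed in: Hinge axes within 4 mm fore-and-aft and in height (a 6 mm pin still passes the 10 mm bores), 5 mm along the hinge, 0.06 rad in direction; cover rail up, within 0.12 rad of upright, gripped by the fingers (over 1 N), pressing on the viewer with under 1.4 N, touching no stand, still (x of cover in the frame of viewer_hinge_line between -0.004 and 0.004 m and z of cover in the frame of viewer_hinge_line between -0.004 and 0.004 m and y of cover in the frame of viewer_hinge_line between -0.005 and 0.005 m and angle between the y axis of cover and the y axis of viewer_hinge_line, either way round below 0.06 rad and angle between cover's own z axis and vertical below 0.12 rad and height (world z) of cover_rail above 0.15 m and contact force between the fingers and cover above 1 N and contact force between cover and viewer below 1.4 N and contact force between cover and stand below 0.05 N and linear speed of cover below 0.02 m/s); the arm keeps its last pose, push and grip.
It fails at once if the cover is knocked or pressed hard (over 25 N) against the viewer (contact force between cover and viewer above 25 N).
It fails at once if another thing on the bench is pushed away (over 3 cm) (distance of any of tip_rack_1, marker_1, timer, beaker, tape_roll_1, tube_rack_1, far_bottle_1, notebook, petri_1 from where it was at the start of the episode above 0.03 m).
It also fails if it takes over 46 s, if anything falls off the work surface, if the arm or the gripper's body presses on something with over 40 N, if the wrist force passes 120 N, or if a joint passes its speed limit or range.

### The arm

A 7-joint arm with a two-finger parallel gripper is mounted at the origin on a cart in front of the work surface, level with it; the furniture and walls round the work are solid. World frame = base frame: x ahead of the robot, y to its left, z up, the work surface at z = 0. Lengths are in m, angles in rad, forces in N, time in s.
With the tool pointing down it reaches from about 0.425 to 0.925 m from the base axis. Payload 6.8 kg.
Tool frame: the origin (TCP) lies on the centre line of the jaws, within the pads' length; the fingertips stand bot.tip_reach ahead of it and the grasp point (between the pads) lies 3 mm ahead of it (bot.tip_reach is the distance from the TCP to the fingertips, in m); z points along the fingers, y is the line along which they close (so a half turn about z gives the same grasp; the last joint's range is limited). The gripper opens to 85 mm and grips with 20 to 120 N. Pads are 22 mm wide; open, the fingers measure 114 mm over their backs; the gripper's body (76 mm by 85 mm) begins 54 mm behind the grasp point. The pads swing forward as they close: fully open they stand 13 mm farther back than shut.
Start: joints at [1.105, 0.477, 0.022, 1.555, -0.011, 1.109, -0.083], TCP at [0.236, -0.632, 0.253] pointing down, gripper open.
Joint ranges: [-2.96, 2.96], [-0.34, 2.1], [-1.41, 1.46], [0.24, 2.44], [-1.37, 4.51], [0.17, 1.92], [-2.96, 2.96]. Speed limits (rad/s): [2.39, 2.39, 3.14, 3.14, 3.14, 3.14, 3.14].

### API

Orientations are given as a unit quaternion [w, x, y, z].
In Python, from station import bot gives the robot as it stands.
- The arm moves only by the tool jog_arm, never from a script. Its argument "deltas" is a list of rows, each a list of 7 numbers: the shift along the world's x, y, z in m, then the turn, a rotation vector about the world's x, y, z in rad, then the opening, from 0 (shut) to 1 (fully open). In form: [[x, y, z, rx, ry, rz, grip], ...]. A call has 1 to 10 rows; each row shifts and turns the commanded pose from where the row before left it; what a row does not reach is not made up. A row lasts 1/10 s, in which the tool goes at most 50 mm and 8.59 degrees, less where a joint would pass 70% of its speed; a pose out of reach is approached as far as the arm can. A call with a gripper value outside its range is refused whole. The fingers move at their own pace and stop on an object; "newtons" is the grip in N (left out, the last holds). Time passes only in rows, so rows that do not move let the fingers close. It gives the time, the measured TCP pose, the force, the opening and the grip force at its end, in the units of the state.
- bot.get_obs(): the state, without advancing time (a new reading comes with each control period).
- bot.read_camera(name): name is "side" or "top" or "wrist"; returns a dict with "img" (480x640x3 uint8, red, green, blue), "K" (3x3 intrinsics, pixels), "dist_coeffs" ([k1, k2, p1, p2, k3] as OpenCV has them; the pictures are not rectified), "eye" and "attitude" of the camera in the world. Camera axes: x right, y down, z forward; pixel columns grow to the right and rows downward; lengths in m; the calibration is good to about 2 mm. A picture is of the moment at which its call begins. There is no depth.
- bot.hand_in(): hands the job in; it is judged then, once.
The state is a dict: "t": time; "q": joint angles; "joint_vel": joint speeds; "joint_torque": joint torques, N m; "eef_pos": TCP position; "tool_rot": TCP orientation; "contact_force": force on the tool from outside, world axes, zero at the start; "torque": the same for the moment, N m; "gripper_width": opening from 0.0 (shut) to 1.0 (fully open); "grasp_force": force on a finger pad.
Only numpy, scipy, OpenCV 4.12 (cv2) and the standard library are available. Lean on these libraries where they do the work, as an engineer would, in place of code of your own. Each camera call takes 0.05 s, during which the arm holds its last target. There are 200 camera calls.

## Working session

There is one attempt and no reset: what is moved stays moved. The work goes in short steps, Python scripts to look and compute and a tool call to move; the robot and the scene stay as the last step left them, time stands still between calls to the robot, and variables do not carry over. Pictures are saved under pics/ and viewed, at most 10 in all, crops included, and the job is handed in when it is done.

Besides the shell and the picture viewer there is one more tool, called as a command line: name --pt "numbers of a row" for each row, then --argument value for the rest. jog_arm: Moves the arm, as the interface text tells. Its arguments: {"type":"object","properties":{"deltas":{"type":"array"},"newtons":{"type":"number"}},"required":["deltas"]}

```bash
ls; mkdir -p pics; cat > h.py <<'E'
import numpy as np, cv2, pickle
from scipy.spatial.transform import Rotation as R
def rot(a):
    a=np.array(a,float)
    return a if a.shape==(3,3) else R.from_quat(a[[1,2,3,0]]).as_matrix()
def ray(c,px):
    u=cv2.undistortPoints(np.array(px,float).reshape(-1,1,2),np.array(c["K"]),np.array(c["dist_coeffs"])).reshape(-1,2)
    d=np.c_[u,np.ones(len(u))]@rot(c["attitude"]).T
    return np.array(c["eye"]),d
def onz(c,px,z):
    e,d=ray(c,px); return e+d*((z-e[2])/d[:,2])[:,None]
def tri(c1,p1,c2,p2):
    e1,d1=ray(c1,p1);e2,d2=ray(c2,p2);out=[]
    for a,b in zip(d1,d2):
        s=np.linalg.lstsq(np.c_[a,-b],e2-e1,rcond=None)[0]
        x,y=e1+a*s[0],e2+b*s[1]; out.append(np.r_[(x+y)/2,np.linalg.norm(x-y)])
    return np.array(out)
def proj(c,X):
    A=rot(c["attitude"]).T
    return cv2.projectPoints(np.array(X,float).reshape(-1,3),cv2.Rodrigues(A)[0],-A@np.array(c["eye"]),np.array(c["K"]),np.array(c["dist_coeffs"]))[0].reshape(-1,2)
def shot(bot,name,tag):
    c=bot.read_camera(name); pickle.dump(c,open(tag+'.pkl','wb')); cv2.imwrite(f'pics/{tag}.png',c["img"][:,:,::-1]); return c
def load(t): return pickle.load(open(t+'.pkl','rb'))
E
python3 - <<'E'
from station import bot
from h import *
np.set_printoptions(precision=3,suppress=True)
for n in("top","side","wrist"):
    c=shot(bot,n,n+"0"); print(n,c["eye"],c["attitude"],np.array(c["K"]).ravel(),c["dist_coeffs"])
print(bot.get_obs(),bot.tip_reach)
E
```

```text
pics
top [ 0.46  -0.057  1.562] [ 0.032 -0.706  0.707 -0.025] [483.522   0.    321.432   0.    483.522 250.018   0.      0.      1.   ] [-0.099  0.     0.     0.     0.   ]
side [-0.369  0.793  1.528] [ 0.143 -0.401  0.846 -0.322] [609.428   0.    317.325   0.    609.428 231.422   0.      0.      1.   ] [0.043 0.    0.    0.    0.   ]
wrist [ 0.312 -0.604  0.372] [ 0.129  0.812 -0.562 -0.091] [387.009   0.    315.236   0.    387.009 236.938   0.      0.      1.   ] [-0.075  0.     0.     0.     0.   ]
{'t': 0.15, 'q': array([ 1.105,  0.478,  0.022,  1.556, -0.012,  1.109, -0.083]), 'joint_vel': array([ 0.001, -0.001,  0.001, -0.003,  0.001, -0.   , -0.   ]), 'joint_torque': array([  0.003, -59.692,   1.61 , -28.149,   0.013,   0.007,   0.   ]), 'eef_pos': array([ 0.236, -0.632,  0.253]), 'tool_rot': array([-0.001,  0.984,  0.178, -0.   ]), 'contact_force': array([ 0.436, -0.305, -0.079]), 'torque': array([-0.041, -0.006, -0.014]), 'grasp_force': 0.0, 'gripper_width': 1.0019155714749524} 0.022
```

View pics/top0.png

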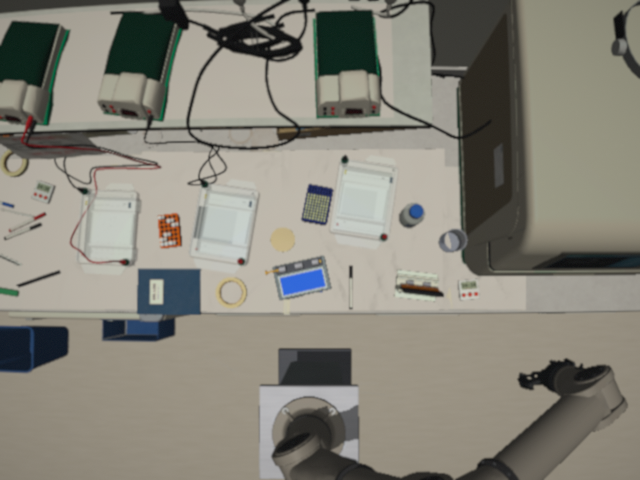

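View pics/side0.png

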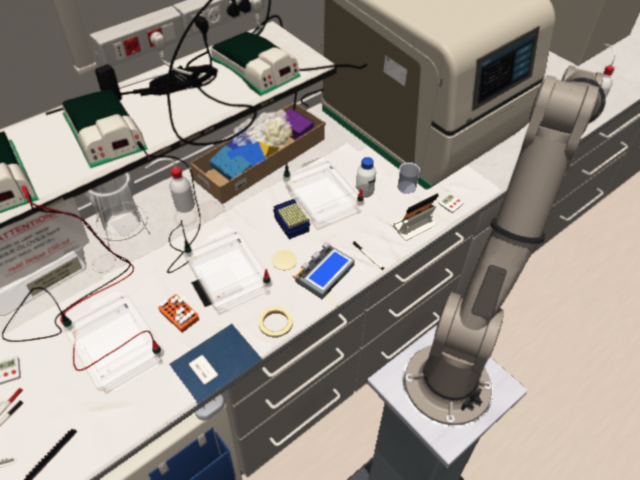

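The top view shows the viewer at about (303,280), with its hinge on the far side, and the stand with the dark rail at about (418,285). The side view agrees, with the viewer at (325,270) and the stand at (417,215). The cover leans towards the robot.

```bash
python3 - <<'E'
from h import *
np.set_printoptions(precision=4,suppress=True)
c=load("top0"); im=c["img"].astype(int)
r,g,b=im[...,0],im[...,1],im[...,2]
def blob(m,box):
    k=np.zeros_like(m,np.uint8); x0,y0,x1,y1=box; k[y0:y1,x0:x1]=m[y0:y1,x0:x1]
    n,l,s,ce=cv2.connectedComponentsWithStats(k); i=1+np.argmax(s[1:,4]); 
    p=np.argwhere(l==i)[:,::-1].astype(np.float32); return cv2.minAreaRect(p),s[i]
for nm,m,box,z in(("win",(b>180)&(r<110),(260,245,345,310),.04),("rail",(r<70)&(g<70)&(b<70),(385,260,450,310),.12)):
    rc,s=blob(m,box); bp=cv2.boxPoints(rc); X=onz(c,bp,z); print(nm,s,rc,'\n',X,X.mean(0))
big=cv2.resize(c["img"][245:310,255:455,::-1],None,fx=4,fy=4,interpolation=cv2.INTER_CUBIC); cv2.imwrite("pics/crop.png",big)
E
```

```text
win [281 270  44  25 717] ((302.2242431640625, 281.7074279785156), (17.085954666137695, 41.97543716430664), 77.27564239501953) 
 [[ 0.4948  0.0894  0.04  ]
 [ 0.5239 -0.0396  0.04  ]
 [ 0.4715 -0.0514  0.04  ]
 [ 0.4425  0.0772  0.04  ]] [0.4832 0.0189 0.04  ]
rail [400 287  43   9 179] ((420.978759765625, 291.17742919921875), (42.65399169921875, 4.4878034591674805), 6.842773914337158) 
 [[ 0.4544 -0.2749  0.12  ]
 [ 0.4676 -0.2767  0.12  ]
 [ 0.452  -0.4035  0.12  ]
 [ 0.4388 -0.4017  0.12  ]] [ 0.4532 -0.3392  0.12  ]
```

View pics/crop.png

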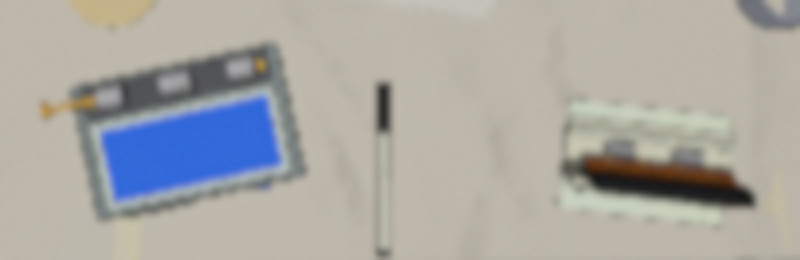

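The crop gives the viewer yaw as about +0.22, with the knuckles at crop (108,96), (173,82) and (239,68). The stand yaw is about -0.12, and the rail is at crop (665,185). Next I hover over the rail with the tool tilted along the panel.

```bash
cat >> h.py <<'E'
def coverR(yaw,tip): return R.from_euler('z',yaw)*R.from_euler('y',-tip)
def toolR(Rc):  # tool z=-cover z, tool y=cover x, tool x=cover y
    M=Rc.as_matrix(); return R.from_matrix(np.c_[M[:,1],M[:,0],-M[:,2]])
def plan(bot,p,Rt):
    o=bot.get_obs(); d=np.array(p)-o["eef_pos"]; w=(Rt*R.from_matrix(rot(o["tool_rot"])).inv()).as_rotvec()
    print("shift",d,"turn",w,"rows>=",max(np.linalg.norm(d)/.05,np.linalg.norm(w)/.15),"F",o["contact_force"],"t",o["t"])
E
python3 - <<'E'
from station import bot
from h import *
np.set_printoptions(precision=4,suppress=True)
Rc=coverR(-.12,.26); cz=Rc.as_matrix()[:,2]
plan(bot,np.array([.453,-.339,.124])+.12*cz,toolR(Rc)); print(cz)
E
```

```text
shift [ 0.1861  0.2966 -0.0126] turn [-0.1698 -0.2161  1.0866] rows>= 7.471818941263262 F [ 0.4361 -0.3052 -0.0787] t 0.15
[-0.2552  0.0308  0.9664]
```

jog_arm --pt "0.0186 0.0297 0 -0.017 -0.0216 0.1087 1" --pt "0.0186 0.0297 0 -0.017 -0.0216 0.1087 1" --pt "0.0186 0.0297 0 -0.017 -0.0216 0.1087 1" --pt "0.0186 0.0297 0 -0.017 -0.0216 0.1087 1" --pt "0.0186 0.0297 0 -0.017 -0.0216 0.1087 1" --pt "0.0186 0.0297 0 -0.017 -0.0216 0.1087 1" --pt "0.0186 0.0297 0 -0.017 -0.0216 0.1087 1" --pt "0.0186 0.0297 0 -0.017 -0.0216 0.1087 1" --pt "0.0186 0.0297 0 -0.017 -0.0216 0.1087 1" --pt "0.0186 0.0297 0 -0.017 -0.0216 0.1087 1"

```text
t: 1.15
eef_pos: [0.4228, -0.3338, 0.2532]
tool_rot: [0.098, 0.74, 0.66, 0.087]
contact_force: [-0.9, 0.0, -0.1]
gripper_width: 1.001
grasp_force: 0.0
```

jog_arm --pt "0 0 0 0 0 0 1" --pt "0 0 0 0 0 0 1"

```text
t: 1.35
eef_pos: [0.4224, -0.3349, 0.2533]
tool_rot: [0.097, 0.742, 0.658, 0.086]
contact_force: [-0.2, -1.1, -0.6]
gripper_width: 1.001
grasp_force: 0.0
```

```bash
python3 - <<'E'
from station import bot
from h import *
np.set_printoptions(precision=4,suppress=True)
c=shot(bot,"wrist","wrist1")
Rc=coverR(-.12,.26); cz=Rc.as_matrix()[:,2]
plan(bot,np.array([.453,-.339,.124])+.12*cz,toolR(Rc))
print(bot.get_obs()["q"],c["eye"])
X=[np.array([.453,-.339,.124])+Rc.apply([0,s*.061,.015]) for s in(-1,1)]
print(proj(c,X))
E
```

```text
shift [ 0.0004  0.0005 -0.0132] turn [0.0004 0.0009 0.001 ] rows>= 0.265224673889846 F [-0.0121 -0.2526  0.8216] t 1.4
[ 0.9676  0.1819 -0.3788  2.011  -0.0788  0.7307  0.534 ] [ 0.4018 -0.2515  0.3683]
[[309.6313 324.5249]
 [309.0048 145.6184]]
```

View pics/wrist1.png

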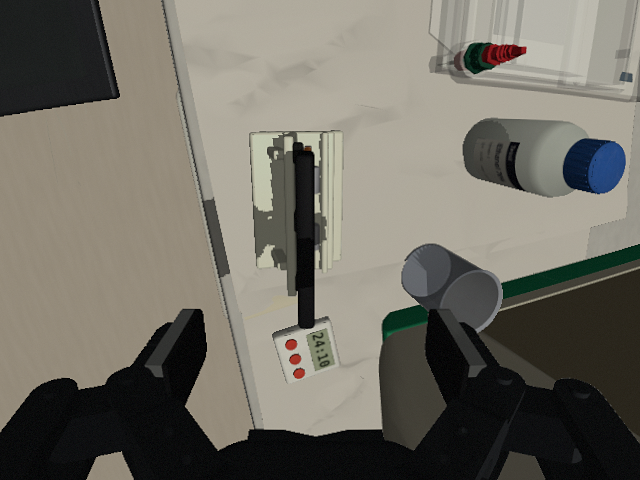

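The wrist view shows the rail running from (305,150) to (306,327), close to the predicted position. I refine this with a mask.

```bash
python3 - <<'E'
from station import bot
from h import *
np.set_printoptions(precision=4,suppress=True)
c=load("wrist1"); m=(c["img"].max(2)<45)
k=np.zeros(m.shape,np.uint8); k[135:335,285:325]=m[135:335,285:325]
k=cv2.morphologyEx(k,cv2.MORPH_OPEN,np.ones((7,7)))
n,l,s,_=cv2.connectedComponentsWithStats(k); i=1+np.argmax(s[1:,4]); print(s[i])
for y in range(140,335,20):
    x=np.where(l[y]==i)[0]; print(y,x.min() if len(x) else 0,x.max() if len(x) else 0,end='; ')
rc=cv2.minAreaRect(np.argwhere(l==i)[:,::-1].astype(np.float32)); print(rc)
zt=.032+.110*np.cos(.26)
X=onz(c,cv2.boxPoints(rc),zt); print(X,X.mean(0))
Rc=coverR(-.12,.26); print("rail centre",X.mean(0)-.015*Rc.as_matrix()[:,2])
E
```

```text
[ 293  143   22  185 3327]
140 0 0; 160 293 313; 180 295 313; 200 295 313; 220 294 314; 240 296 314; 260 297 313; 280 295 313; 300 298 313; 320 298 313; ((304.1762390136719, 234.98269653320312), (184.24476623535156, 20.203699111938477), 89.157470703125)
[[ 0.4468 -0.2751  0.1383]
 [ 0.4591 -0.2766  0.1383]
 [ 0.4459 -0.4023  0.1383]
 [ 0.4317 -0.3986  0.1383]] [ 0.4459 -0.3382  0.1383]
rail centre [ 0.4497 -0.3386  0.1238]
```

jog_arm --pt "0.0055 -0.001 -0.025 0 0 0 0.5" --pt "0.0055 -0.001 -0.025 0 0 0 0.5" --pt "0.0055 -0.001 -0.025 0 0 0 0.5" --pt "0.0055 -0.001 -0.025 0 0 0 0.5" --pt "0.0053 0 -0.0264 0 0 0 0.5" --pt "0 0 0 0 0 0 0.5" --newtons 50

```text
t: 2.0
eef_pos: [0.4477, -0.3391, 0.1235]
tool_rot: [0.094, 0.743, 0.657, 0.086]
contact_force: [-0.2, 0.3, -0.9]
gripper_width: 0.498
grasp_force: 0.0
```

jog_arm --pt "0 0 0 0 0 0 0" --pt "0 0 0 0 0 0 0" --pt "0 0 0 0 0 0 0" --pt "0 0 0 0 0 0 0" --pt "0 0 0 0 0 0 0" --pt "0 0 0 0 0 0 0"

```text
t: 2.6
eef_pos: [0.4498, -0.3403, 0.1284]
tool_rot: [0.099, 0.742, 0.658, 0.086]
contact_force: [-3.7, 0.4, 7.5]
gripper_width: 0.133
grasp_force: 50.1
```

jog_arm --pt "-0.0026 0.0003 0.0097 0 0 0 0" --pt "-0.0051 0.0006 0.0193 0 0 0 0" --pt "-0.0051 0.0006 0.0193 0 0 0 0" --pt "-0.0051 0.0006 0.0193 0 0 0 0" --pt "-0.0051 0.0006 0.0193 0 0 0 0" --pt "0 0 0.02 0 0 0 0" --pt "0 0 0.02 0 0 0 0" --pt "0 0 0 0 0 0 0" --pt "0 0 0 0 0 0 0"

```text
t: 3.5
eef_pos: [0.4264, -0.3363, 0.2538]
tool_rot: [0.098, 0.742, 0.658, 0.086]
contact_force: [-0.7, 0.2, -1.7]
gripper_width: 0.135
grasp_force: 49.7
```

```bash
python3 - <<'E'
from station import bot
from h import *
np.set_printoptions(precision=4,suppress=True)
c=load("top0"); im=c["img"].astype(int)
# viewer knuckles: light pixels on the dark bar
a=.22
V=np.array([.4832,.0189,0]); ex=np.array([np.cos(a),np.sin(a),0]); ey=np.array([-np.sin(a),np.cos(a),0])
# crop-picked knuckle centres -> px, at z=.076 (tops)
px=np.array([[108,96],[173,82],[239,68]])/4.+[255,245]
X=onz(c,px,.076); print(X, np.arctan2(-(X[0]-X[2])[0],(X[0]-X[2])[1]))
H=X.mean(0); H[2]=.066
Rc=coverR(.22,0); plan(bot,H+[0,0,.095+.003+.11],toolR(Rc)); print(bot.get_obs()["eef_pos"],H)
E
```

```text
[[ 0.5217  0.0795  0.076 ]
 [ 0.5325  0.0294  0.076 ]
 [ 0.5432 -0.0214  0.076 ]] 0.21021971160959296
shift [0.1061 0.3655 0.0202] turn [-0.0126  0.2625  0.3374] rows>= 7.623089617136355 F [-0.6757  0.1885 -1.7263] t 3.5
[ 0.4264 -0.3363  0.2538] [0.5325 0.0292 0.066 ]
```

jog_arm --pt "0.0057 0.0354 0.002 -0.0013 0.0263 0.0337 0" --pt "0.0057 0.0354 0.002 -0.0013 0.0263 0.0337 0" --pt "0.0057 0.0354 0.002 -0.0013 0.0263 0.0337 0" --pt "0.0057 0.0354 0.002 -0.0013 0.0263 0.0337 0" --pt "0.0057 0.0354 0.002 -0.0013 0.0263 0.0337 0" --pt "0.0057 0.0354 0.002 -0.0013 0.0263 0.0337 0" --pt "0.0057 0.0354 0.002 -0.0013 0.0263 0.0337 0" --pt "0.0057 0.0354 0.002 -0.0013 0.0263 0.0337 0" --pt "0.0057 0.0354 0.002 -0.0013 0.0263 0.0337 0" --pt "0.0057 0.0354 0.002 -0.0013 0.0263 0.0337 0"

```text
t: 4.5
eef_pos: [0.4829, 0.0188, 0.2725]
tool_rot: [-0.001, 0.625, 0.781, -0.001]
contact_force: [0.9, 0.6, -2.3]
gripper_width: 0.13
grasp_force: 49.6
```

jog_arm --pt "0 0 0 0 0 0 0" --pt "0 0 0 0 0 0 0" --pt "0 0 0 0 0 0 0" --pt "0 0 0 0 0 0 0"

```text
t: 4.9
eef_pos: [0.4832, 0.016, 0.2732]
tool_rot: [-0.0, 0.626, 0.78, -0.001]
contact_force: [0.0, -1.5, -1.8]
gripper_width: 0.133
grasp_force: 49.6
```

```bash
python3 - <<'E'
from station import bot
from h import *
np.set_printoptions(precision=4,suppress=True)
for n in("wrist","top","side"): c=shot(bot,n,n+"2")
plan(bot,np.array([.5325,.0292,.274]),toolR(coverR(.22,0))); print(bot.get_obs()["eef_pos"])
s=load("side2"); u=proj(s,[[.5325,.0292,.1]])[0]; print(u)
x,y=int(u[0])-50,int(u[1])-50
cv2.imwrite("pics/side2c.png",cv2.resize(s["img"][y-10:y+90,x-20:x+100,::-1],None,fx=6,fy=6,interpolation=cv2.INTER_CUBIC)); print("side crop origin",x-20,y-10)
E
```

```text
shift [0.049  0.0127 0.0003] turn [ 0.0004 -0.0008  0.0022] rows>= 1.0123609293181217 F [ 0.1577 -0.6234 -2.5196] t 5.05
[0.4835 0.0165 0.2737]
[314.3068 248.597 ]
side crop origin 244 188
```

View pics/wrist2.png

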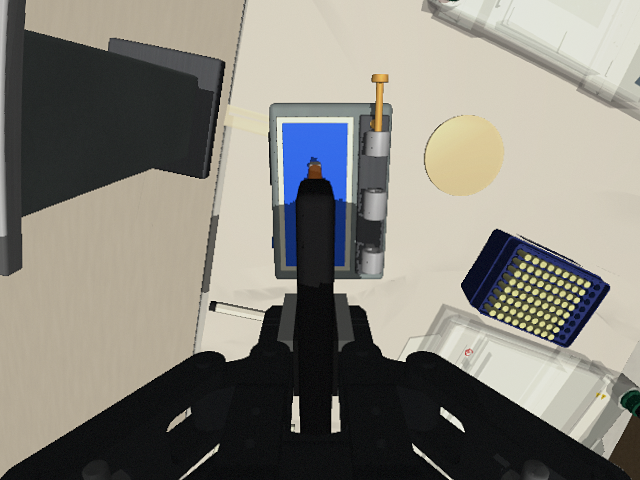

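View pics/side2c.png

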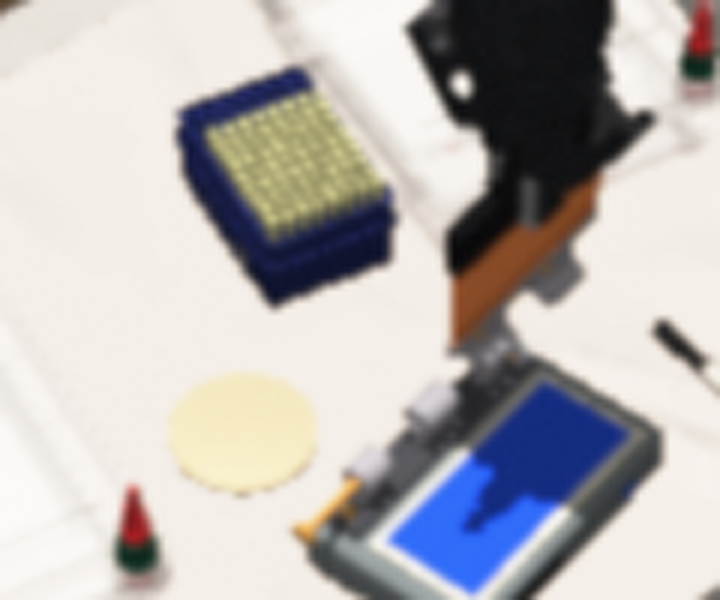

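The wrist view shows the hinge running vertically in the image at col ~376, with knuckles at rows ~143, 204 and 261 and the pin at row ~75. It is parallel to the held rail at cols 298–333, whose far end is near row 180. The side crop shows the cover upright with both of its knuckles visible. Next I measure the edges.

```bash
python3 - <<'E'
from station import bot
from h import *
np.set_printoptions(precision=4,suppress=True)
c=load("wrist2"); im=c["img"].astype(int)
m=((im.min(2)>95)&(im.max(2)-im.min(2)<22)).astype(np.uint8); k=np.zeros_like(m); k[120:280,358:391]=m[120:280,358:391]
n,l,s,ce=cv2.connectedComponentsWithStats(k)
for i in range(1,n):
    if s[i,4]>150: print(s[i],ce[i])
for y in (140,150,195,205,215,255,265): print(y,im[y,354:394].mean(1).astype(int))
for x in (370,376,382): print(x,im[125:282,x].mean(1).astype(int))
# predictions using nominal H
H=np.array([.5325,.0292,.066]); V=coverR(.22,0)
P=lambda y:H+V.apply([0,y,.0])
print("pred knuckle ctr",proj(c,[P(y) for y in(.052,0,-.052)]))
o=bot.get_obs(); T=R.from_matrix(rot(o["tool_rot"]))
q=lambda x,y,z:o["eef_pos"]+T.apply([y,x,-z+.098])  # cover coords -> world, nominal
for nm,p in(("rail top +y L/R",[(-.006,.061,.110),(.006,.061,.110)]),("panel end bot",[(0,.059,.03)]),("knuckle end",[(-.01,.039,0),(.01,.039,0),(0,.039,0)]),("rail bottom",[(0,.061,.08)])):
    print(nm,proj(c,[q(*v) for v in p]))
g=im[145:200,290:340]; cv2.imwrite("pics/w2c.png",np.hstack([cv2.resize(c["img"][145:200,290:340,::-1],None,fx=8,fy=8,interpolation=cv2.INTER_NEAREST),cv2.resize(c["img"][120:285,350:400,::-1],(134,440))]))
E
```

```text
[ 358  120   33  160 1979] [376.4053 205.2355]
140 [135 138 139 142 108  51  68  85  67  38  38  48  75 103 116 124 134 144
 152 159 166 175 183 193 200 206 199 188 178 172 169 164 154 144 130  94
  65 203 210 207]
150 [140 139 141 143 105  43  74  63  37  38  41  61  91 115 127 134 141 151
 158 166 173 175 181 187 194 193 184 175 167 165 164 155 142 129 114  97
 196 210 209 208]
195 [140 144 124  57  58  77  88  75  37  45  69  94 115 120 132 141 152 159
 165 173 179 183 186 186 179 180 178 169 166 160 149 136 109  84 168 211
 207 205 206 207]
205 [ 66  86 100  36  68  79  80  59  39  52  83 106 124 131 140 149 156 164
 171 176 181 182 181 176 173 171 168 162 158 148 137 116  94 161 212 207
 206 206 208 206]
215 [ 67  65  49  27  43  66  69  88  83  78  98 122 131 139 147 155 163 167
 172 174 177 178 174 170 168 165 158 154 148 134 123 106 100 168 210 207
 206 206 205 205]
255 [ 63  42  52  78  74  35  36  50  80 103 115 127 137 146 155 163 170 177
 185 194 196 188 176 174 172 170 157 144 133 112 161 213 208 207 207 208
 208 208 206 209]
265 [ 61  31  34  55  82  82  79  76  97 120 
[... 1634 characters left out ...]
  85  84  85  83  83  84  85  84  69  49  68  68  93 145 168 166 164
 165 163 161 160 160 159 159 159 158 155 154 154 153 152 151 150 149 148
 148 145 145 146 122  85  78  66  70  81  81  79  77  77  77  79  81  79
  77  74  73  72  74  73  74  70  69  73  78  73  69  77  81  83  77  77
  84 117 135 136 133 128 127 125 120 116 116 114 108 106 111 109 112 110
 110 108 106 107 105 104 106 152 167 198 209 207 206]
pred knuckle ctr [[376.136  143.9588]
 [373.5626 205.1901]
 [371.0215 261.123 ]]
rail top +y L/R [[291.6499 181.1327]
 [334.9024 181.1351]]
panel end bot [[314.3027 156.2816]]
knuckle end [[296.8378 186.0998]
 [332.1993 186.1049]
 [314.5172 186.0943]]
rail bottom [[313.7934 166.3713]]
```

View pics/w2c.png

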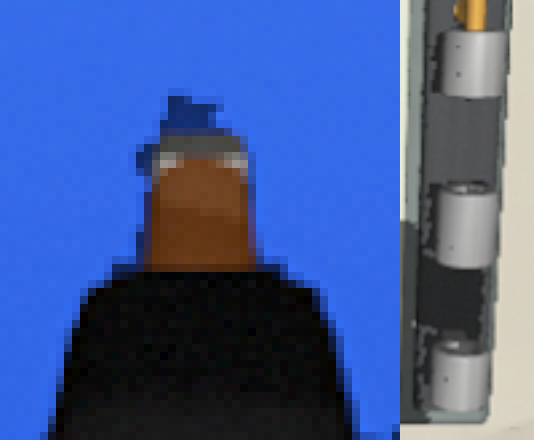

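The crop shows the rail's end edge at row ~179, and the amber ends at row 165 over the grey leaf end. Both are about 10 px off the nominal prediction, so the cover sits a few mm towards -y of the jaw centre. I solve for the offsets next.

```bash
cat >> h.py <<'E'
def q(o,x,y,z,off=(0,0,0)):  # cover coords -> world given held offset of cover in its own axes
    T=R.from_matrix(rot(o["tool_rot"])); return o["eef_pos"]+T.apply([y+off[1],x+off[0],-(z+off[2])+.098])
E
python3 - <<'E'
from station import bot
from h import *
from scipy.optimize import least_squares
np.set_printoptions(precision=4,suppress=True)
o=bot.get_obs(); c=load("wrist2"); V=coverR(.22,0); H=np.array([.5325,.0292,.066])
# hinge: rows of knuckle ends (top line) and column mids (axis)
rows=[131.5,156,193,219.7]; ys=[.062,.042,.012,-.012]
colp=[(140,377.3),(205,374.9),(265,372.3)]
def res(p):
    h=H+np.r_[p[:2],0]; W=coverR(.22+p[2],0)
    r=proj(c,[h+W.apply([0,y,.010]) for y in ys])[:,1]-rows
    A=proj(c,[h+W.apply([0,y,0]) for y in np.linspace(-.07,.07,15)])
    k=[np.interp(a,A[::-1,1],A[::-1,0])-b for a,b in colp]
    return np.r_[r,k]
f=least_squares(res,[0,0,0],x_scale=[.001,.001,.01]); print("H",H+np.r_[f.x[:2],0],"yaw",.22+f.x[2],f.fun)
H=H+np.r_[f.x[:2],0]
for dy in(-.003,-.004,-.005):
    print(dy,"rail bot end",proj(c,[q(o,0,.061,.08,(0,dy,0))]),"panel z.024/.018",proj(c,[q(o,0,.059,.024,(0,dy,0)),q(o,0,.059,.018,(0,dy,0))]))
s=load("side2"); crop=lambda X:(proj(s,X)-[244,188]+.5)*6-.5
print("viewer knuckle axis ctr",crop([H+V.apply([0,y,0]) for y in(.052,0,-.052)]))
off=(0,-.0043,0)
print("cover: rail bot +y,-y; panel bot +y,-y; knuckle ctrs;rail top +y",crop([q(o,-.006,.061,.08,off),q(o,-.006,-.061,.08,off),q(o,-.003,.059,.024,off),q(o,-.003,-.059,.024,off),q(o,0,.027,0,off),q(o,0,-.027,0,off),q(o,-.006,.061,.11,off)]))
print("1 cm up in crop px",crop([H+[0,0,.01]])-crop([H]))
E
```

```text
H [0.5333 0.0305 0.066 ] yaw 0.2245678756048218 [-0.6334  0.223  -0.3121  0.8005  0.0274 -0.0543  0.0305]
-0.003 rail bot end [[313.8028 174.8743]] panel z.024/.018 [[314.3503 161.0614]
 [314.3909 159.6086]]
-0.004 rail bot end [[313.806 177.686]] panel z.024/.018 [[314.3517 163.096 ]
 [314.3922 161.5858]]
-0.005 rail bot end [[313.8091 180.4864]] panel z.024/.018 [[314.3532 165.125 ]
 [314.3935 163.5577]]
viewer knuckle axis ctr [[357.2419 471.0714]
 [420.5545 408.4945]
 [482.0329 347.7368]]
cover: rail bot +y,-y; panel bot +y,-y; knuckle ctrs;rail top +y [[451.6972 281.5524]
 [608.2084 131.1059]
 [447.2144 353.6824]
 [595.1685 209.1077]
 [482.2005 342.7597]
 [549.2607 276.8609]
 [452.8487 238.2955]]
1 cm up in crop px [[  0.2318 -12.2957]]
```

jog_arm --pt "0.012 0.0046 0 0 0 0.0015 0" --pt "0.012 0.0046 0 0 0 0.0015 0" --pt "0.012 0.0046 0 0 0 0.0015 0" --pt "0.0125 0.0046 0 0 0 0.0015 0" --pt "0 0 -0.02 0 0 0 0" --pt "0 0 -0.02 0 0 0 0" --pt "0 0 -0.02 0 0 0 0" --pt "0 0 -0.02 0 0 0 0" --pt "0 0 0 0 0 0 0" --pt "0 0 0 0 0 0 0"

```text
t: 6.05
eef_pos: [0.5328, 0.0364, 0.1939]
tool_rot: [-0.001, 0.623, 0.782, -0.0]
contact_force: [-0.5, -0.9, -1.8]
gripper_width: 0.129
grasp_force: 49.5
```

jog_arm --pt "0 0 0 0 0 0 0" --pt "0 0 0 0 0 0 0"

```text
t: 6.25
eef_pos: [0.5331, 0.0361, 0.1949]
tool_rot: [0.001, 0.623, 0.782, 0.0]
contact_force: [-0.3, -0.7, -1.0]
gripper_width: 0.134
grasp_force: 49.5
```

```bash
python3 - <<'E'
from station import bot
from h import *
np.set_printoptions(precision=4,suppress=True)
for n in("wrist","side"): c=shot(bot,n,n+"3")
o=bot.get_obs()
plan(bot,np.array([.532,.0349,.1655]),toolR(coverR(.2245,0))); print(o["eef_pos"])
s,w=load("side3"),load("wrist3")
u=proj(s,[[.5333,.0305,.09]])[0]; x,y=int(u[0])-28,int(u[1])-28; print("side crop",x,y)
A=cv2.resize(s["img"][y:y+60,x:x+56,::-1],None,fx=8,fy=8,interpolation=cv2.INTER_CUBIC)
B=cv2.resize(w["img"][100:220,275:360,::-1],None,fx=4,fy=4,interpolation=cv2.INTER_NEAREST)
cv2.imwrite("pics/c3.png",np.hstack([A,B]))
crop=lambda X:(proj(s,X)-[x,y]+.5)*8-.5
H=np.array([.5333,.0305,.066]); V=coverR(.2245,0); off=(0.0003,-.0045,-.0015)
print("viewer k",crop([H+V.apply([0,y,0]) for y in(.052,0,-.052)]))
print("cover k, panel bot +y -y",crop([q(o,0,.027,0,off),q(o,0,-.027,0,off),q(o,-.003,.059,.024,off),q(o,-.003,-.059,.024,off)]))
print("wrist crop: viewer +y knuckle ends top, cover leaf",(proj(w,[H+V.apply([0,.062,.01]),H+V.apply([0,.042,.01]),q(o,0,.059,.018,off),q(o,0,.061,.08,off)])-[275,100]+.5)*4-.5)
E
```

```text
shift [-0.0007 -0.001  -0.0291] turn [ 0.0002  0.0009 -0.0008] rows>= 0.5829906971042134 F [ 0.1989 -0.1644 -2.3209] t 6.35
[0.5327 0.0359 0.1946]
side crop 285 222
viewer k [[148.9766 356.688 ]
 [232.9128 272.946 ]
 [314.4091 191.6464]]
cover k, panel bot +y -y [[186.6172 268.2548]
 [273.4648 182.2226]
 [140.0084 284.2124]
 [331.5785  95.4584]]
wrist crop: viewer +y knuckle ends top, cover leaf [[149.1156 208.3214]
 [149.2308 338.9205]
 [154.4085 254.0671]
 [151.2133 319.9354]]
```

View pics/c3.png

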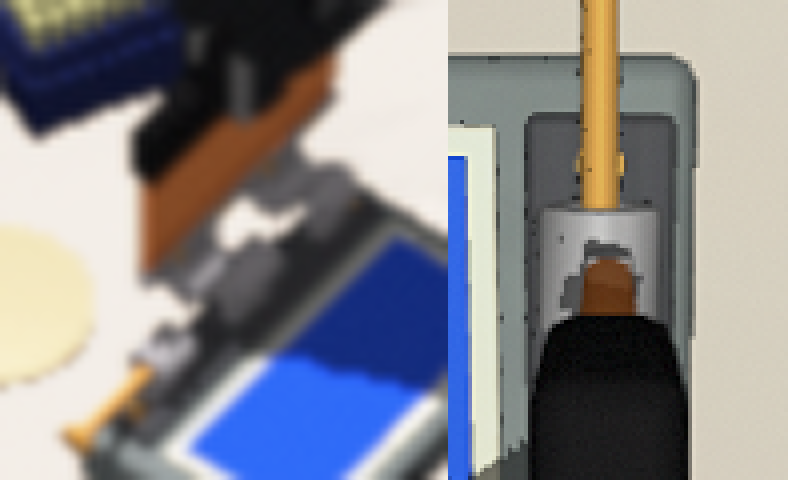

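The wrist half of the picture shows the viewer's +y knuckle at crop (600,265) with the cover's end centred on it to within about 0.5 mm. The side half shows the cover's knuckles above the two gaps. I correct about 1 mm and lower.

jog_arm --pt "-0.0006 -0.001 0 0 0 0 0" --pt "0 0 0 0 0 0 0" --pt "0 0 -0.005 0 0 0 0" --pt "0 0 -0.005 0 0 0 0" --pt "0 0 -0.005 0 0 0 0" --pt "0 0 -0.005 0 0 0 0" --pt "0 0 -0.005 0 0 0 0" --pt "0 0 -0.004 0 0 0 0" --pt "0 0 0 0 0 0 0" --pt "0 0 0 0 0 0 0"

```text
t: 7.35
eef_pos: [0.5316, 0.0349, 0.1648]
tool_rot: [-0.0, 0.623, 0.782, -0.0]
contact_force: [-0.5, -0.4, -1.7]
gripper_width: 0.132
grasp_force: 49.6
```

```bash
python3 - <<'E'
from station import bot
from h import *
np.set_printoptions(precision=4,suppress=True)
for n in("wrist","side"): c=shot(bot,n,n+"4")
o=bot.get_obs(); plan(bot,np.array([.532,.0349,.1655]),toolR(coverR(.2245,0)))
s,w=load("side4"),load("wrist4"); x,y=285,222
A=cv2.resize(s["img"][y:y+60,x:x+56,::-1],None,fx=8,fy=8,interpolation=cv2.INTER_CUBIC)
B=cv2.resize(w["img"][100:220,275:360,::-1],None,fx=4,fy=4,interpolation=cv2.INTER_NEAREST)
cv2.imwrite("pics/c4.png",np.hstack([A,B]))
E
```

```text
shift [0.0002 0.     0.0005] turn [ 0.0001 -0.0002 -0.001 ] rows>= 0.01017362320957546 F [-0.1135 -0.0152 -1.5481] t 7.45
```

View pics/c4.png

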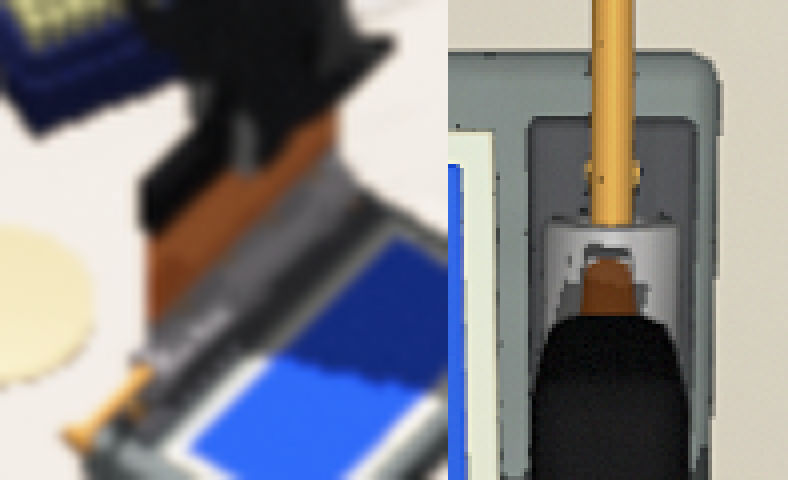

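The knuckles are in the gaps without contact. The wrist half shows the viewer knuckle at crop col 613 against the cover at 608, so x is within 1 mm. Next I make a gentle downward touch to check the height; contact is expected 8–10 mm below alignment.

jog_arm --pt "0.0005 0 -0.002 0 0 0 0" --pt "0 0 -0.002 0 0 0 0" --pt "0 0 -0.001 0 0 0 0" --pt "0 0 0 0 0 0 0" --pt "0 0 0 0 0 0 0"

```text
t: 7.95
eef_pos: [0.5321, 0.0348, 0.1598]
tool_rot: [-0.0, 0.623, 0.782, -0.0]
contact_force: [0.7, -0.2, -1.9]
gripper_width: 0.132
grasp_force: 49.6
```

jog_arm --pt "0 0 -0.001 0 0 0 0" --pt "0 0 0 0 0 0 0"

```text
t: 8.15
eef_pos: [0.5321, 0.0348, 0.1587]
tool_rot: [-0.0, 0.623, 0.782, -0.0]
contact_force: [0.2, 0.6, -1.3]
gripper_width: 0.13
grasp_force: 49.6
```

jog_arm --pt "0 0 -0.001 0 0 0 0" --pt "0 0 0 0 0 0 0"

```text
t: 8.35
eef_pos: [0.5321, 0.0349, 0.1577]
tool_rot: [-0.0, 0.623, 0.782, -0.0]
contact_force: [0.3, -0.7, -2.9]
gripper_width: 0.132
grasp_force: 49.7
```

jog_arm --pt "0 0 -0.001 0 0 0 0" --pt "0 0 0 0 0 0 0"

```text
t: 8.55
eef_pos: [0.5323, 0.0351, 0.1576]
tool_rot: [0.0, 0.623, 0.782, -0.0]
contact_force: [-2.9, 0.2, 5.1]
gripper_width: 0.13
grasp_force: 50.7
```

jog_arm --pt "0 0 -0.001 0 0 0 0" --pt "0 0 0 0 0 0 0"

```text
t: 8.75
eef_pos: [0.5324, 0.0351, 0.1575]
tool_rot: [0.0, 0.623, 0.782, -0.0]
contact_force: [-5.5, -1.1, 14.3]
gripper_width: 0.136
grasp_force: 52.1
```

Contact came at TCP z = 0.1576, where the leaf touches the knuckle tops. Alignment is therefore at 0.1656, which agrees with the vision estimate.

jog_arm --pt "0 0 0.003 0 0 0 0" --pt "0 0 0.003 0 0 0 0" --pt "0 0 0.003 0 0 0 0" --pt "0 0 0.001 0 0 0 0" --pt "0 0 0 0 0 0 0" --pt "0 0 0 0 0 0 0" --pt "0 0 0 0 0 0 0" --pt "0 0 0 0 0 0 0"

```text
t: 9.55
eef_pos: [0.532, 0.0348, 0.1657]
tool_rot: [-0.0, 0.623, 0.782, -0.0]
contact_force: [-0.1, 0.5, -0.4]
gripper_width: 0.132
grasp_force: 49.6
```

```bash
python3 - <<'E'
from station import bot
from h import *
np.set_printoptions(precision=4,suppress=True)
w=shot(bot,"wrist","wrist5"); a=load("wrist4")
o=bot.get_obs(); plan(bot,np.array([.5325,.0349,.1656]),toolR(coverR(.2245,0)))
# compare cover (in the camera frame it should not move) and viewer shift between wrist4 and wrist5
for nm,bx in(("cover",(160,182,305,325)),("viewer",(112,165,290,345))):
    y0,y1,x0,x1=bx; f=lambda c:np.float32(cv2.cvtColor(c["img"],cv2.COLOR_RGB2GRAY)[y0:y1,x0:x1])
    print(nm,cv2.phaseCorrelate(f(a),f(w)))
E
```

```text
shift [ 0.0005  0.0001 -0.0001] turn [ 0.0001 -0.0008 -0.0009] rows>= 0.009462707896087672 F [-0.9299  0.1225 -1.7403] t 9.6
cover ((0.1419402816759039, -0.0012019457309229153), 0.8593461190660795)
viewer ((-0.6058326232549192, -0.19125832460271752), 0.9409861511654324)
```

The cover hasn't slipped in the grip, nothing is touching, and the pose is on target, so I hand in.

```bash
python3 -c "
from station import bot
print(bot.hand_in())"
```

```text
the job is handed in; nothing more can be done
None
```

The job is handed in at about 9.6 s: the cover is held upright over the viewer with its knuckles in the gaps and off the viewer. I estimate the holes line up to about 1 mm; the judge's verdict was not shown.

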